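Fit a cartridge fuse into a sprung fuse holder

ROBOT

A 6-joint arm with a two-finger parallel gripper is mounted at the origin on a cart in front of the work surface, level with it; the furniture and walls round the work are solid. World frame = base frame: x ahead of the robot, y to its left, z up, the work surface at z = 0. Lengths are in mm, angles in degrees, forces in N, time in s.
With the tool pointing down it reaches from about 350 to 850 mm from the base axis. Payload 8.1 kg.
Tool frame: the origin (TCP) lies between the finger pads; the fingertips stand 11 mm ahead of it and the grasp point (between the pads) lies 8 mm behind it; z points along the fingers, y is the line along which they close (so a half turn about z gives the same grasp; the last joint's range is limited). The gripper opens to 85 mm and grips with 20 to 120 N. Pads are 22 mm wide; open, the fingers measure 114 mm over their backs; the gripper's body (76 mm by 85 mm) begins 54 mm behind the grasp point. The pads swing forward as they close: fully open they stand 13 mm farther back than shut.
Start: joints at [62.659, 7.471, 85.268, -0, 87.261, -4.893], TCP at [229.091, 554.547, 242.292] pointing down, gripper open.
Joint ranges: [-169.43, 169.43], [-51.17, 129.36], [1.28, 143.12], [-76.62, 256.62], [0, 156.53], [-152.29, 152.29]. Speed limits (degrees/s): [136.94, 136.94, 159.86, 180, 180, 180].

INTERFACE

Orientations are given as [roll, pitch, yaw] about the fixed x, y, z axes, in that order (R = Rz(yaw) Ry(pitch) Rx(roll)).
In Python, from bench import r, snapshot, get_calibration gives the robot as it stands.
- The arm moves only by the tool step_arm, never from a script. Its argument "rows" is a list of rows, each a list of 2 entries, a list of its own where there are three numbers: the shift along the tool's x, y, z in mm, then the turn about the tool's z in degrees. In form: [[[tx, ty, tz], yaw], ...]. A call has 1 to 12 rows; each row is the pose to reach, as a shift and turn from the pose commanded when the call began, along the tool's axes at that moment; what a row does not reach only later rows make up. A row lasts 1/10 s, in which the tool goes at most 50 mm and 8.59 degrees, less where a joint would pass 70% of its speed; a pose out of reach is approached as far as the arm can. A call with a gripper value outside its range is refused whole. "fingers" is the opening, from 0 (shut) to 1 (fully open), set as the call begins (left out, the last holds). The fingers move at their own pace and stop on an object; "squeeze" is the grip in N (left out, the last holds). Time passes only in rows, so rows that repeat a pose let the fingers close. It gives the time, the measured TCP pose, the force, the opening and the grip force at its end, in the units of the state.
- r.sense(): the state, without advancing time (a new reading comes with each control period).
- snapshot(name): name is "scene" or "top" or "wrist"; returns the picture (480x640x3 uint8, blue, green, red); there is no depth.
- get_calibration(name): a dict with "fovy" (degrees; the focal length in pixels is half the picture's height over the tangent of half this angle, whatever the lens; pixels are square), "cx", "cy" (the principal point, pixels), "eye" and "orientation" of the camera in the world. Camera axes: x right, y up, looking along -z (the intrinsics and any distortion apply to the point x, -y, -z); pixel columns grow to the right and rows downward; lengths in mm; the calibration is good to about 2 mm. A picture is of the moment at which its call begins: read the wrist's pose just before it. get_calibration takes no time and is no camera call; for the wrist camera it gives the pose at the moment of the call.
- r.hand_in(): hands the job in; it is judged then, once.
The state is a dict: "time": time; "joint_pos": joint angles; "qd": joint speeds; "joint_efforts": joint torques, N m; "tool_pos": TCP position; "tcp_rot": TCP orientation; "ft_force": force on the tool from outside, world axes, zero at the start; "wrist_torque": the same for the moment, N m; "finger_gap": finger opening in mm; "grip_force": force on a finger pad.
Only numpy, scipy, OpenCV 4.12 (cv2) and the standard library are available. Lean on these libraries where they do the work, as an engineer would, in place of code of your own. Each camera call takes 0.05 s, during which the arm holds its last target. There are 200 camera calls.

TASK

Take the longer of the two cartridge fuses out of the rack and fit it in the fuse holder: with the fuse held slanting, push one end against the spring contact to compress it, then tip the other end down behind the fixed end stop, so that the fuse lies level and fully down in both saddles, and let go. Stop pushing once you feel the contact's hard stop (never press the slanting fuse against the holder with more than 20 N), leave the shorter fuse in its trough, and do not push away or knock over the hex fitting standing behind.

Things in the scene. Friction and masses are not known exactly. Their poses are not given: they have to be found in the camera images.
- long_fuse_mid (a point): Centre of the longer cartridge fuse: straight cylinder 120 mm long, about 0.22 kg; white ceramic tube 32 mm in diameter between two plain steel end caps (34 mm in diameter, 26 mm long). Both ends are alike, either may meet the spring. x runs along its length. It starts lying level in one trough of the rack, centre 37 mm above the table, up to 8 mm off the trough's middle lengthwise.
- short_fuse_mid (a point): Centre of the shorter fuse: the same build and diameters, but only 84 mm long (caps 20 mm). It lies in the rack's other trough and stays there.
- rack: Fixed rack: plate 100 x 160 x 6 mm, origin at the middle of its underside, z up. Two parallel troughs along its x, at y = +48 and -48 mm, each two notched supports at x = -31 and +31 mm (12 mm thick, notch sides 35 mm above the table), open for 50 mm between them so that fingers can reach down both sides of a fuse's middle. Which fuse lies where varies.
- holder: Fuse holder: fixed steel base plate 230 x 84 x 8 mm with a black carriage on it. Origin on the base's underside; x along the fuse from the spring end (-x, toward the robot) to the end stop (+x), z up. The carriage, with all it carries, is clamped up to 12 mm either way of mid-range along x; where is not given: feel for it. The holder's points below are given for mid-range.
- bay (a point): On the holder, 41 mm above the table straight over its origin, same axes: centre of a seated fuse at mid-range. Seated, it lies level along x against the end stop with the spring contact pushed in 9 mm; with the contact at its hard stop there are 7 mm of play, of which tipping the fuse in takes 2 mm. Nothing stands above.
- hex_fitting_mid (a point): Centre of a loose metal hex fitting, 82 mm tall and 34 mm across, standing upright behind the work; leave it there.
- contact_free (a point): Middle of the face of the spring contact when free (51 mm to -x of the bay point, at axis height): a copper button 18 mm across that slides to -x by up to 16 mm, with about 3 N at first and 7 N at the end; then a hard stop. The spring block behind it (inner face 26 mm to -x of this point, top 58 mm above the table) does not move.
- stop_top (a point): Top edge of the end stop's inner face: 60 mm to +x of the bay point, 60 mm above the table (2 mm above a seated fuse's top); the stop is 13 mm thick. A fuse cannot go in level or straight down: its far end has to pass over this edge with the fuse slanting by 18 degrees or more, its low end toward the spring.
- far_saddle (a point): Middle of the floor of the saddle next to the end stop, 24 mm above the table, 46 mm to +x of the bay point; 22 mm long, 54 mm wide, cheeks 38 mm apart up to 49 mm above the table, flared outward to 57 mm. A like saddle stands at the spring end, 46 mm to -x of the bay point. Between them 70 mm is open for fingers, above the carriage's top 16 mm over the table.
Mind the look-alikes: they are no part of the job. Leave any green look-alike of the part that bears long_fuse_mid alone. Leave any red look-alike of the part that bears hex_fitting_mid alone.

How it is judged:
By the outcome, as a careful person would: the job done as asked, in the order asked, and still so for the second after the job is handed in, with the robot touching nothing.
It also fails if it takes over 62 s, if anything falls off the work surface, if the arm or the gripper's body presses on something with over 40 N, if the wrist force passes 120 N, or if a joint passes its speed limit or range.

## Working session

There is one attempt and no reset: what is moved stays moved. The work goes in short steps, Python scripts to look and compute and a tool call to move; the robot and the scene stay as the last step left them, time stands still between calls to the robot, and variables do not carry over. Pictures are saved under pics/ and viewed, at most 13 in all, crops included, and the job is handed in when it is done.

Besides the shell and the picture viewer there is one more tool, called after "Emit:" by a JSON object that holds its "op" and its "data". step_arm: Moves the arm, as the interface text tells. Its arguments: {"type":"object","properties":{"rows":{"type":"array"},"fingers":{"type":"number"},"squeeze":{"type":"number"}},"required":["rows"]}

```bash
ls; mkdir -p pics; python3 - <<'E'
from bench import r,snapshot,get_calibration
import cv2
for n in("scene","top"):
    im=snapshot(n);cv2.imwrite(f"pics/{n}0.png",im);print(n,get_calibration(n))
print(get_calibration("wrist"));print(r.sense())
E
```

```text
pics
scene {'fovy': 46.39273551370173, 'cx': 313.59670969588984, 'cy': 237.11593485653944, 'eye': array([  61.54283077, -707.06009905,  778.69496518]), 'orientation': array([ 55.79969947,  -0.24136136, -30.5063257 ])}
top {'fovy': 43.2570711521002, 'cx': 323.0760358685956, 'cy': 238.08435205219283, 'eye': array([ 335.11231458,  158.1971687 , 1183.66394899]), 'orientation': array([ 11.23714983,   0.17394622, -90.38694852])}
{'fovy': 66.47127838538688, 'cx': 320.2329039708028, 'cy': 239.24485155179997, 'eye': array([168.63801661, 580.36793277, 372.36333715]), 'orientation': array([-15.03335884,   0.09308941,  67.5144718 ])}
{'time': 0.1, 'joint_pos': array([ 6.26586143e+01,  7.51318031e+00,  8.53227079e+01, -7.70995012e-04,
        8.72617328e+01, -4.89335771e+00]), 'qd': array([ 0.05053257, -0.15521394, -0.24887694, -0.00117225, -0.05468314,
       -0.0002665 ]), 'joint_efforts': array([ 4.82683517e-04, -5.70952785e+01, -5.01942658e+01, -2.04263215e-04,
        8.24086368e-03,  5.08799769e-05]), 'tool_pos': array([228.87392784, 554.11606063, 241.32748317]), 'tcp_rot': array([-1.79902669e+02, -7.55996469e-03,  1.57552003e+02]), 'ft_force': array([-0.73753674, -0.22569195, -0.41008205]), 'wrist_torque': array([-0.04821984,  0.0004164 , -0.0598277 ]), 'grip_force': 0.0, 'finger_gap': 85.65174206527256}
```

View pics/top0.png

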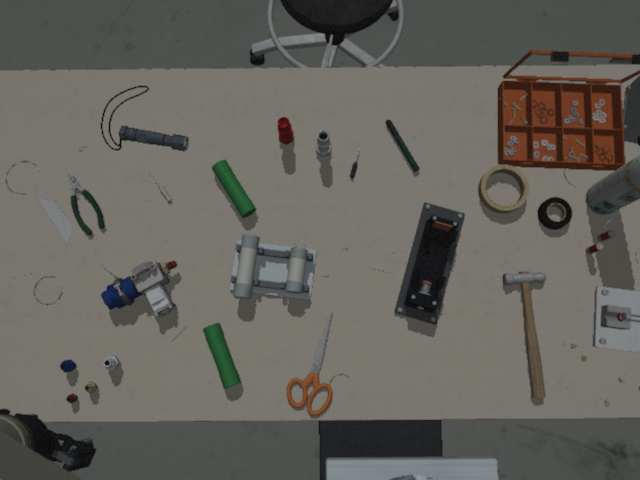

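View pics/scene0.png

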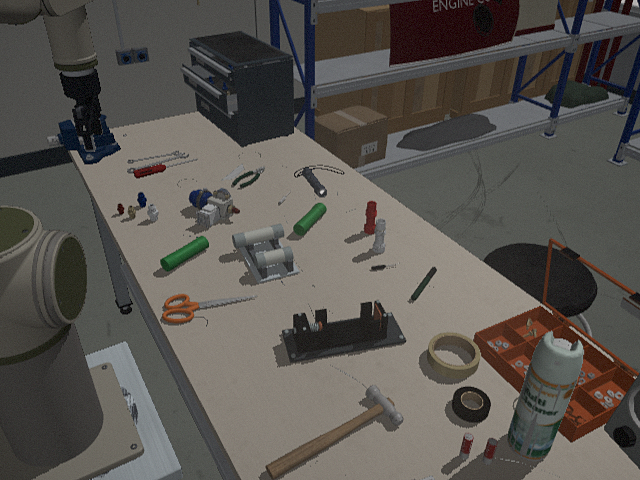

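```bash
cat > h.py <<'E'
import numpy as np,cv2
from scipy.spatial.transform import Rotation as R
from bench import r,snapshot,get_calibration
def ray(c,u,v):
    f=240/np.tan(np.radians(c['fovy']/2))
    d=np.array([(u-c['cx'])/f,-(v-c['cy'])/f,-1.])
    return np.array(c['eye']),R.from_euler('xyz',c['orientation'],degrees=True).as_matrix()@d
def onz(c,u,v,z):
    e,d=ray(c,u,v); return (e+d*(z-e[2])/d[2]).round(1)
def toolshift(p,s=None):
    s=s or r.sense(); M=R.from_euler('xyz',s['tcp_rot'],degrees=True).as_matrix()
    return (M.T@(np.array(p)-s['tool_pos'])).round(1)
E
python3 - <<'E'
from h import *
c=get_calibration('top')
for n,u,v,z in[('L+',249,236,54),('L-',243,297,54),('S+',299,249,54),('S-',295,291,54),('b1',424,204,8),('b2',464,213,8),('b3',397,316,8),('b4',436,323,8),('hexbase',323,157,0),('stop',446,222,60),('contact',427,284,45)]:
    print(n,onz(c,u,v,z))
cv2.imwrite('pics/c.png',cv2.resize(cv2.imread('pics/top0.png')[185:335,220:480],None,fx=3,fy=3,interpolation=2))
E
```

```text
L+ [564.7 301.2  54. ]
L- [448.5 310.4  54. ]
S+ [538.8 205.9  54. ]
S- [459.  213.3  54. ]
b1 [636.8 -42.3   8. ]
b2 [ 617.7 -121.3    8. ]
b3 [414.3  18.5   8. ]
b4 [400.4 -56.1   8. ]
hexbase [739.6 159.2   0. ]
stop [587.8 -73.8  60. ]
contact [471.5 -35.5  45. ]
```

View pics/c.png

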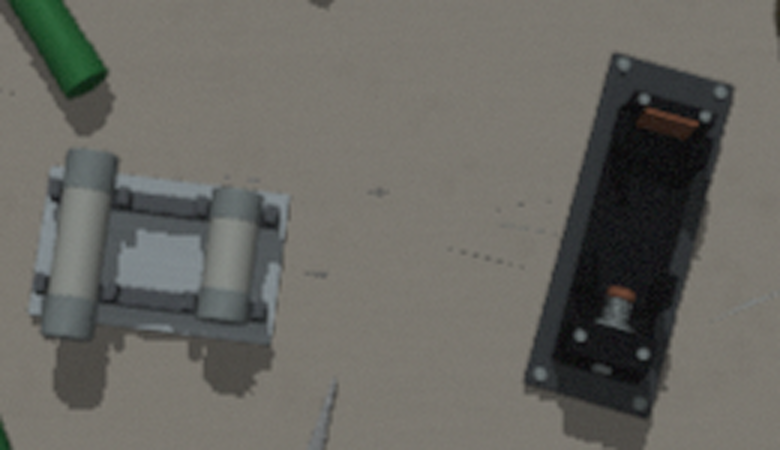

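Emit:
{"op": "step_arm", "data": {"rows": [[[-351,-123,60],-17],[[-351,-123,60],-17],[[-351,-123,60],-17],[[-351,-123,60],-17],[[-351,-123,60],-17],[[-351,-123,60],-17],[[-351,-123,60],-17],[[-351,-123,60],-17],[[-351,-123,60],-17],[[-351,-123,60],-17],[[-351,-123,60],-17],[[-351,-123,60],-17]]}}

```text
time: 1.3
tool_pos: [505.7, 307.9, 182.5]
tcp_rot: [180.0, 0.0, 174.7]
ft_force: [-0.9, 0.6, -1.2]
finger_gap: 85.5
grip_force: 0.0
```

```bash
python3 - <<'E'
from h import *
s=r.sense();c=get_calibration('wrist');im=snapshot('wrist');cv2.imwrite('pics/w1.png',im)
import pickle;pickle.dump((s,c),open('w1.pkl','wb'))
print(s['time'],s['tool_pos'],s['tcp_rot'],s['ft_force'],c)
E
```

```text
1.3 [505.70842259 307.94649472 182.54189765] [1.79981824e+02 2.59658544e-03 1.74651654e+02] [-0.91999065  0.617405   -1.17405436] {'fovy': 66.47127838538688, 'cx': 320.2329039708028, 'cy': 239.24485155179997, 'eye': array([440.69140048, 315.05647544, 313.54419449]), 'orientation': array([-1.50455626e+01, -2.01609315e-02,  8.46132129e+01])}
```

View pics/w1.png

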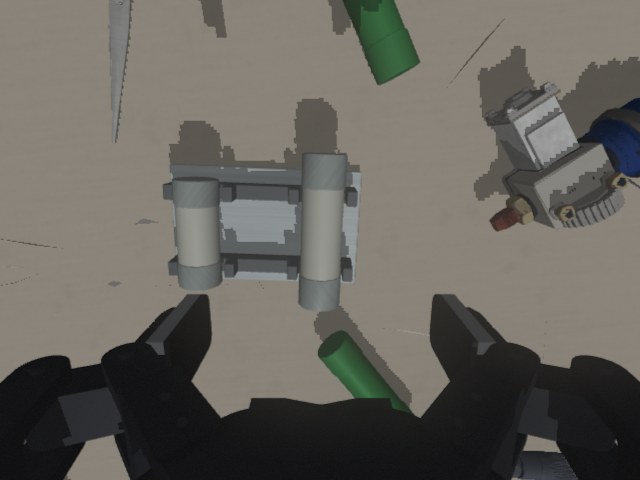

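```bash
python3 - <<'E'
from h import *
import pickle;s,c=pickle.load(open('w1.pkl','rb'))
im=cv2.imread('pics/w1.png').astype(int)
for v in (165,180,210,240,270,285,300):
    print(v,im[v,285:362:3].sum(1).tolist())
for p in [(325,152,54),(320,309,54),(325,180,37),(320.5,285,37),(323,230,37)]: print(p,onz(c,*p))
E
```

```text
165 [256, 257, 258, 257, 257, 258, 217, 271, 286, 309, 326, 344, 349, 360, 357, 355, 351, 345, 324, 308, 268, 260, 263, 265, 263, 390]
180 [277, 276, 278, 279, 277, 267, 237, 283, 302, 323, 336, 344, 355, 367, 355, 342, 351, 333, 313, 295, 248, 283, 281, 425, 426, 392]
210 [431, 430, 429, 397, 284, 282, 274, 329, 365, 392, 409, 423, 433, 439, 433, 426, 412, 394, 360, 320, 442, 444, 445, 446, 440, 387]
240 [284, 287, 285, 284, 287, 276, 295, 344, 377, 399, 415, 427, 441, 439, 430, 423, 406, 381, 338, 291, 342, 445, 446, 448, 358, 389]
270 [261, 247, 258, 263, 161, 224, 312, 353, 383, 406, 421, 439, 447, 444, 427, 415, 394, 359, 292, 173, 260, 263, 262, 415, 389, 389]
285 [388, 388, 387, 386, 386, 224, 270, 290, 316, 329, 341, 354, 353, 359, 361, 344, 324, 311, 273, 387, 389, 390, 390, 389, 390, 389]
300 [389, 392, 387, 386, 376, 224, 287, 305, 327, 345, 355, 379, 376, 376, 355, 332, 304, 288, 311, 388, 388, 390, 391, 389, 389, 391]
(325, 152, 54) [448.4 317.7  54. ]
(320, 309, 54) [565.8 303.2  54. ]
(325, 180, 37) [469.3 316.   37. ]
(320.5, 285, 37) [552.9 304.8  37. ]
(323, 230, 37) [507.5 311.   37. ]
```

Emit:
{"op": "step_arm", "data": {"rows": [[[-1.4,2.2,50],1.6],[[-1.4,2.2,95],1.6],[[-1.4,2.2,130],1.6],[[-1.4,2.2,145],1.6],[[-1.4,2.2,152.5],1.6],[[-1.4,2.2,152.5],1.6],[[-1.4,2.2,152.5],1.6]]}}

```text
time: 2.05
tool_pos: [509.6, 309.8, 32.1]
tcp_rot: [179.9, 0.2, 173.0]
ft_force: [1.3, 0.2, -0.1]
finger_gap: 85.5
grip_force: 0.0
```

Emit:
{"op": "step_arm", "data": {"rows": [[[0,0,0],0],[[0,0,0],0],[[0,0,0],0],[[0,0,0],0],[[0,0,0],0],[[0,0,0],0],[[0,0,0],0],[[0,0,0],0],[[0,0,0],0],[[0,0,0],0]], "fingers": 0.2, "squeeze": 40}}

```text
time: 3.05
tool_pos: [508.5, 309.1, 30.5]
tcp_rot: [180.0, 0.0, 173.0]
ft_force: [-2.1, 0.0, 5.3]
finger_gap: 31.2
grip_force: 39.4
```

Emit:
{"op": "step_arm", "data": {"rows": [[[0,0,-15],0],[[0,0,-40],0],[[0,0,-80],0],[[0,0,-120],0],[[0,0,-120],0],[[0,0,-120],0],[[0,0,-120],0]]}}

```text
time: 3.75
tool_pos: [507.0, 308.3, 148.2]
tcp_rot: [-179.9, -0.1, 173.0]
ft_force: [-0.3, -0.3, -2.4]
finger_gap: 31.1
grip_force: 40.3
```

```bash
python3 - <<'E'
from h import *
s=r.sense();c=get_calibration('wrist');im=snapshot('wrist');cv2.imwrite('pics/w2.png',im)
import pickle;pickle.dump((s,c),open('w2.pkl','wb'))
print(s['time'],s['tool_pos'],s['tcp_rot'],s['ft_force'],s['grip_force'],s['finger_gap'])
E
```

```text
3.75 [507.03295559 308.3280805  148.21200517] [-1.79909145e+02 -1.35063412e-01  1.72950681e+02] [-0.34455769 -0.27034333 -2.3655304 ] 40.27144968509674 31.058254075312554
```

View pics/w2.png

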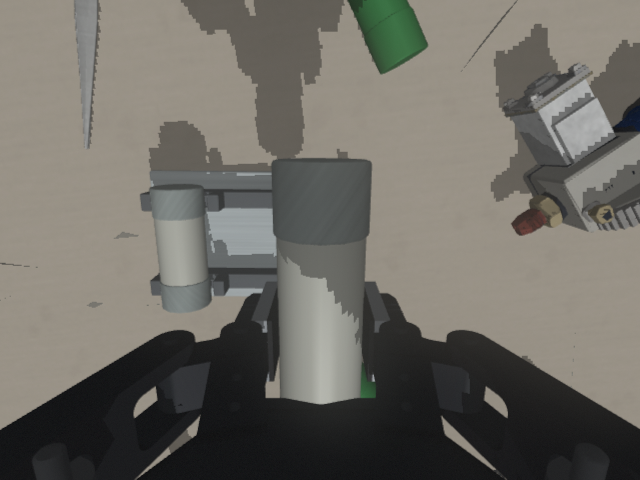

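```bash
python3 - <<'E'
from h import *
import pickle;s,c=pickle.load(open('w2.pkl','rb'))
for p in [(321,243,172),(321,160,173),(321,162,165)]: q=onz(c,*p);print(p,q,toolshift(q,s))
c=get_calibration('top')
# holder from crop corners/screws: crop/3+(220,185)
f=lambda u,v,z:onz(c,u/3+220,v/3+185,z)
for n,a in dict(c1=(615,53,8),c2=(733,86,8),c3=(526,383,8),c4=(650,414,8),s1=(624,64,10),s2=(721,92,10),s3=(540,374,10),s4=(640,404,10),stopL=(645,108,60),stopR=(697,125,60),contL=(609,289,50),contR=(635,296,50),spL=(577,345,58),spR=(648,362,58)).items(): print(n,f(*a))
E
```

```text
(321, 243, 172) [472.1 314.  172. ] [ 35.4   1.3 -23.7]
(321, 160, 173) [447.6 317.  173. ] [ 60.1   1.3 -24.6]
(321, 162, 165) [448.5 316.9 165. ] [ 59.2   1.3 -16.7]
c1 [639.5 -44.4   8. ]
c2 [ 616.3 -121.9    8. ]
c3 [420.8  21.6   8. ]
c4 [400.4 -57.4   8. ]
s1 [631.4 -49.7  10. ]
s2 [ 611.8 -113.3   10. ]
s3 [426.3  12.6  10. ]
s4 [406.7 -50.9  10. ]
stopL [589.9 -53.   60. ]
stopR [578.7 -85.4  60. ]
contL [476.  -27.4  50. ]
contR [471.5 -43.5  50. ]
spL [440.3  -4.9  58. ]
spR [429.5 -48.4  58. ]
```

Emit:
{"op": "step_arm", "data": {"rows": [[[-10,-23,-40],2],[[-28,-65,-50],6],[[-127,-296,-50],9.8],[[-127,-296,-50],9.8],[[-127,-296,-50],9.8],[[-127,-296,-50],9.8],[[-127,-296,-50],9.8],[[-127,-296,-50],9.8],[[-127,-296,-50],9.8],[[-127,-296,-50],9.8],[[-127,-296,-50],9.8],[[-127,-296,-50],9.8]]}}

```text
time: 5.0
tool_pos: [597.5, 1.0, 199.5]
tcp_rot: [180.0, -0.0, 163.3]
ft_force: [-0.7, -0.1, -3.1]
finger_gap: 30.5
grip_force: 40.6
```

```bash
python3 - <<'E'
from h import *
s=r.sense();c=get_calibration('wrist');im=snapshot('wrist');cv2.imwrite('pics/w3.png',im)
import pickle;pickle.dump((s,c),open('w3.pkl','wb'))
print(s['time'],s['tool_pos'],s['tcp_rot'],s['ft_force'],s['grip_force'],s['finger_gap'])
cv2.imwrite('pics/w3v.png',cv2.convertScaleAbs(im,alpha=2.2))
E
```

```text
5.0 [597.52306868   0.95416666 199.54209347] [ 1.79999957e+02 -3.01174900e-02  1.63264317e+02] [-0.66602865 -0.1407689  -3.05579589] 40.647509694099426 30.514790884581302
```

View pics/w3v.png

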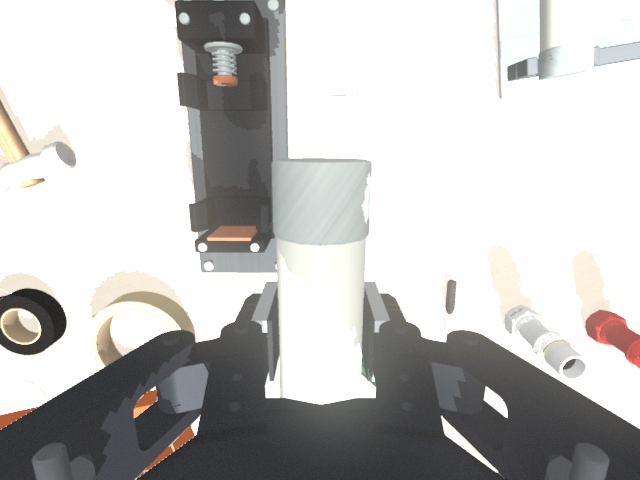

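```bash
python3 - <<'E'
from h import *
import pickle;s,c=pickle.load(open('w3.pkl','rb'))
im=cv2.imread('pics/w3.png').astype(int)
cop=((im[:,:,2]-im[:,:,0])>25)
for n,(a,b,l,h) in dict(cont=(60,100,200,250),stop=(215,255,195,275)).items():
    v,u=np.nonzero(cop[a:b,l:h]);u+=l;v+=a
    print(n,[(x,u[v==x].min(),u[v==x].max()) for x in sorted(set(v))])
yaw=np.radians(-16.8);U=np.array([np.cos(yaw),np.sin(yaw)]);V=np.array([-U[1],U[0]])
def hol(p):d=p[:2]-np.array([519.2,-50.4]);return (d@U).round(1),(d@V).round(1)
for n,u,v,z in [('stopL',209,240,60),('stopR',256,240,60),('facetop',226,78,50),('facebot',226,86,32),('facemid',226,82,41),('scr1',273,4,10),('scr2',209,267,10),('topscr1',184,18,60),('topscr2',245,18,60),('sw3',203,247,60),('sw4',255,247,60)]:
    p=onz(c,u,v,z);print(n,p,hol(p))
E
```

```text
cont [(np.int64(75), np.int64(216), np.int64(229)), (np.int64(76), np.int64(214), np.int64(233)), (np.int64(77), np.int64(214), np.int64(235)), (np.int64(78), np.int64(213), np.int64(236)), (np.int64(79), np.int64(213), np.int64(236)), (np.int64(80), np.int64(213), np.int64(236)), (np.int64(81), np.int64(213), np.int64(236)), (np.int64(82), np.int64(213), np.int64(236)), (np.int64(83), np.int64(214), np.int64(235)), (np.int64(84), np.int64(215), np.int64(225)), (np.int64(85), np.int64(217), np.int64(225)), (np.int64(86), np.int64(223), np.int64(223))]
stop [(np.int64(227), np.int64(220), np.int64(254)), (np.int64(228), np.int64(219), np.int64(254)), (np.int64(229), np.int64(217), np.int64(254)), (np.int64(230), np.int64(216), np.int64(255)), (np.int64(231), np.int64(215), np.int64(254)), (np.int64(232), np.int64(214), np.int64(253)), (np.int64(233), np.int64(213), np.int64(253)), (np.int64(234), np.int64(212), np.int64(252)), (np.int64(235), np.int64(210), np.int64(252)), (np.int64(236), np.int64(209), np.int64(251)), (np.int64(237), np.int64(207), np.int64(250)), (np.int64(238), np.int64(207), np.int64(251)), (np.int64(239), np.int64(207), np.int64(250)), (np.int64(240), np.int64(207), np.int64(250))]
stopL [580.6 -81.8  60. ] (np.float64(67.9), np.float64(-12.3))
stopR [591.  -47.3  60. ] (np.float64(67.8), np.float64(23.7))
facetop [474.5 -30.7  50. ] (np.float64(-48.5), np.float64(5.9))
facebot [475.8 -36.   32. ] (np.float64(-45.7), np.float64(1.2))
facemid [475.1 -33.3  41. ] (np.float64(-47.2), np.float64(3.6))
scr1 [426.6  15.4  10. ] (np.float64(-107.7), np.float64(36.2))
scr2 [ 613.2 -110.1   10. ] (np.float64(107.2), np.float64(-30.0))
topscr1 [434.3 -42.4  60. ] (np.float64(-83.6), np.float64(-16.9))
topscr2 [445.9  -4.   60. ] (np.float64(-83.6), np.float64(23.2))
sw3 [584.5 -88.2  60. ] (np.float64(73.4), np.float64(-17.3))
sw4 [596.  -49.9  60. ] (np.float64(73.4), np.float64(22.7))
```

Emit:
{"op": "step_arm", "data": {"rows": [[[33.5,-70.4,0],0],[[33.5,-70.4,10],0],[[33.5,-70.4,50],0],[[33.5,-70.4,90],0],[[33.5,-70.4,112],0],[[33.5,-70.4,112],0],[[33.5,-70.4,112],0],[[33.5,-70.4,112],0]], "squeeze": 25}}

```text
time: 5.85
tool_pos: [547.1, -58.1, 90.2]
tcp_rot: [180.0, 0.2, 163.2]
ft_force: [-0.3, -0.7, -2.0]
finger_gap: 30.9
grip_force: 40.6
```

Emit:
{"op": "step_arm", "data": {"rows": [[[0,0,4],0],[[0,0,8],0],[[0,0,12],0],[[0,0,15],0],[[0,0,18],0],[[0,0,20],0],[[0,0,20],0],[[0,0,20],0]]}}

```text
time: 6.65
tool_pos: [545.2, -58.1, 68.3]
tcp_rot: [-180.0, -0.0, 163.2]
ft_force: [-5.6, 0.2, 5.7]
finger_gap: 30.3
grip_force: 41.6
```

Emit:
{"op": "step_arm", "data": {"rows": [[[0,0,0],0],[[0,0,2],0],[[0,0,4],0],[[0,0,4],0]], "squeeze": 22, "fingers": 0.18}}

```text
time: 7.05
tool_pos: [545.2, -58.1, 64.4]
tcp_rot: [-180.0, -0.0, 163.2]
ft_force: [-6.2, 1.6, 7.7]
finger_gap: 30.6
grip_force: 42.5
```

Emit:
{"op": "step_arm", "data": {"rows": [[[0,0,1.5],0],[[0,0,3],0],[[0,0,4.5],0],[[0,0,4.5],0]]}}

```text
time: 7.45
tool_pos: [545.1, -58.0, 59.8]
tcp_rot: [-180.0, -0.0, 163.2]
ft_force: [-7.4, 1.6, 6.8]
finger_gap: 30.5
grip_force: 43.6
```

```bash
python3 - <<'E'
from h import *
s=r.sense();im=snapshot('wrist')
print({k:np.round(s[k],2) for k in('time','tool_pos','ft_force','wrist_torque','grip_force')})
a=cv2.resize(im[100:420,150:500],None,fx=1.1,fy=1.1);b=snapshot('scene')[270:400,250:430];b=cv2.resize(b,(487,352),interpolation=2)
cv2.imwrite('pics/t1.png',cv2.convertScaleAbs(cv2.resize(np.hstack([a[:352,:310],b]),(790,348)),alpha=1.8))
E
```

```text
{'time': np.float64(7.45), 'tool_pos': array([545.06, -57.97,  59.78]), 'ft_force': array([-7.39,  1.62,  6.81]), 'wrist_torque': array([ 0.17,  0.73, -0.05]), 'grip_force': np.float64(43.62)}
```

View pics/t1.png

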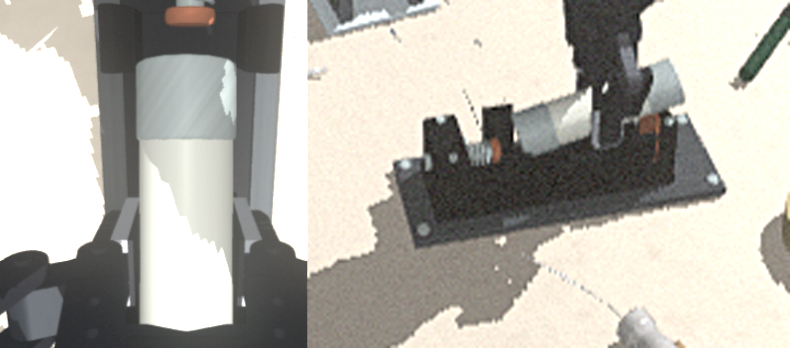

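Emit:
{"op": "step_arm", "data": {"rows": [[[0,0,1.5],0],[[0,0,3],0],[[0,0,4.5],0],[[0,0,5],0],[[0,0,5],0]]}}

```text
time: 8.05
tool_pos: [545.1, -58.0, 54.9]
tcp_rot: [180.0, -0.0, 163.2]
ft_force: [-7.4, 2.3, 7.7]
finger_gap: 30.8
grip_force: 45.2
```

Emit:
{"op": "step_arm", "data": {"rows": [[[0,0,-3],0],[[0,0,-6],0],[[0,0,-6],0],[[0,0,-6],0]]}}

```text
time: 8.45
tool_pos: [545.5, -58.2, 60.3]
tcp_rot: [180.0, 0.0, 163.1]
ft_force: [0.7, 0.1, -1.8]
finger_gap: 30.7
grip_force: 44.0
```

Emit:
{"op": "step_arm", "data": {"rows": [[[3,0,0],0],[[6,0,0],0],[[9,0,0],0],[[12,0,0],0],[[12,0,0],0]]}}

```text
time: 8.95
tool_pos: [533.3, -54.5, 60.2]
tcp_rot: [-180.0, -0.0, 163.2]
ft_force: [-0.6, 0.8, -2.9]
finger_gap: 31.0
grip_force: 44.0
```

```bash
python3 - <<'E'
from h import *
s=r.sense();c=get_calibration('wrist');im=snapshot('wrist')
print({k:np.round(s[k],2) for k in('time','tool_pos','ft_force','wrist_torque','grip_force')})
print(c)
a=im[100:340,200:450];a=cv2.resize(a,None,fx=1.5,fy=1.5);b=snapshot('scene')[280:370,270:400];b=cv2.resize(b,(520,360),interpolation=2)
cv2.imwrite('pics/t2.png',cv2.convertScaleAbs(cv2.resize(np.hstack([a[:,:275],b]),(795,360)),alpha=1.8))
E
```

```text
{'time': np.float64(8.95), 'tool_pos': array([533.34, -54.46,  60.16]), 'ft_force': array([-0.63,  0.82, -2.87]), 'wrist_torque': array([ 0.04, -0.01,  0.04]), 'grip_force': np.float64(44.03)}
{'fovy': 66.47127838538688, 'cx': 320.2329039708028, 'cy': 239.24485155179997, 'eye': array([470.94475149, -34.45282026, 191.20846016]), 'orientation': array([-1.50172287e+01, -8.96524100e-04,  7.31198212e+01])}
```

View pics/t2.png

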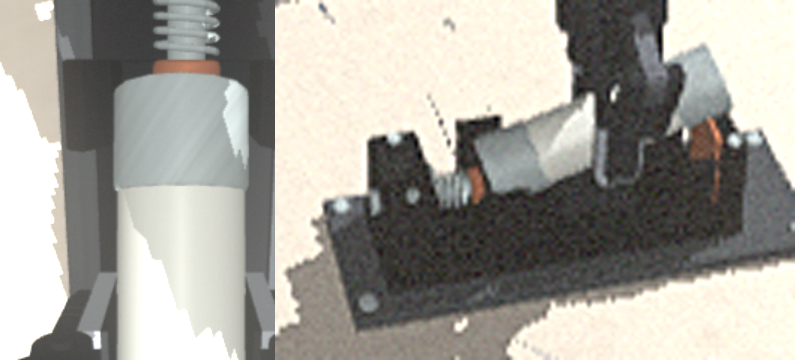

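Emit:
{"op": "step_arm", "data": {"rows": [[[2,1,0],0],[[4,1,0],0],[[6,1,0],0],[[6,1,0],0]]}}

```text
time: 9.45
tool_pos: [528.9, -52.1, 60.7]
tcp_rot: [180.0, 0.1, 163.2]
ft_force: [3.9, -1.0, -2.9]
finger_gap: 30.7
grip_force: 44.1
```

Emit:
{"op": "step_arm", "data": {"rows": [[[2,0,0],0],[[4,0,0],0],[[4,0,0],0]]}}

```text
time: 9.75
tool_pos: [524.7, -50.8, 60.5]
tcp_rot: [180.0, 0.0, 163.2]
ft_force: [4.5, -1.6, -0.9]
finger_gap: 30.9
grip_force: 44.1
```

Emit:
{"op": "step_arm", "data": {"rows": [[[2,0,0],0],[[4,0,0],0],[[4,0,0],0]]}}

```text
time: 10.05
tool_pos: [521.2, -49.7, 60.6]
tcp_rot: [180.0, 0.1, 163.2]
ft_force: [5.0, -0.8, -1.7]
finger_gap: 30.7
grip_force: 44.1
```

Emit:
{"op": "step_arm", "data": {"rows": [[[1,0,0],0],[[2,0,0],0],[[3,0,0],0],[[3,0,0],0]]}}

```text
time: 10.45
tool_pos: [518.7, -48.9, 60.8]
tcp_rot: [180.0, 0.1, 163.2]
ft_force: [6.2, -1.7, -2.4]
finger_gap: 30.9
grip_force: 44.1
```

Emit:
{"op": "step_arm", "data": {"rows": [[[1,0,0],0],[[2,0,0],0],[[2,0,0],0]]}}

```text
time: 10.75
tool_pos: [516.9, -48.4, 60.9]
tcp_rot: [180.0, 0.1, 163.1]
ft_force: [7.0, -2.2, -1.7]
finger_gap: 30.7
grip_force: 44.2
```

Emit:
{"op": "step_arm", "data": {"rows": [[[0.7,0,0],0],[[1.5,0,0],0],[[1.5,0,0],0]]}}

```text
time: 11.05
tool_pos: [516.0, -48.1, 61.2]
tcp_rot: [180.0, 0.2, 163.1]
ft_force: [7.0, -2.9, -1.6]
finger_gap: 30.7
grip_force: 44.2
```

Emit:
{"op": "step_arm", "data": {"rows": [[[0.7,0,0],0],[[1.5,0,0],0],[[1.5,0,0],0]]}}

```text
time: 11.35
tool_pos: [515.6, -48.0, 61.7]
tcp_rot: [180.0, 0.3, 163.1]
ft_force: [11.1, -2.7, -2.6]
finger_gap: 30.8
grip_force: 44.2
```

Emit:
{"op": "step_arm", "data": {"rows": [[[-1,0,1],0],[[-2,0,3],0],[[-2,0,5],0],[[-2,0,5],0]]}}

```text
time: 11.75
tool_pos: [517.2, -48.4, 57.0]
tcp_rot: [180.0, 0.3, 163.1]
ft_force: [7.5, -1.6, 4.4]
finger_gap: 30.5
grip_force: 44.5
```

Emit:
{"op": "step_arm", "data": {"rows": [[[0,0,1.5],0],[[0,0,3],0],[[0,0,4],0],[[0,0,4],0]]}}

```text
time: 12.15
tool_pos: [517.8, -48.5, 53.5]
tcp_rot: [180.0, 0.3, 163.1]
ft_force: [7.8, -1.3, 5.8]
finger_gap: 30.8
grip_force: 44.3
```

Emit:
{"op": "step_arm", "data": {"rows": [[[0,0,1.5],0],[[0,0,3],0],[[0,0,4],0],[[0,0,4],0]]}}

```text
time: 12.55
tool_pos: [518.0, -48.6, 49.6]
tcp_rot: [180.0, 0.4, 163.1]
ft_force: [10.0, -3.7, 4.4]
finger_gap: 31.0
grip_force: 44.1
```

Emit:
{"op": "step_arm", "data": {"rows": [[[0,0,1.5],0],[[0,0,3],0],[[0,0,4],0],[[0,0,4],0]]}}

```text
time: 12.95
tool_pos: [517.9, -48.6, 45.5]
tcp_rot: [180.0, 0.3, 163.1]
ft_force: [9.1, -2.5, 3.6]
finger_gap: 31.1
grip_force: 43.9
```

Emit:
{"op": "step_arm", "data": {"rows": [[[-1,0,1.5],0],[[-1,0,3],0],[[-1,0,5],0],[[-1,0,5],0]]}}

```text
time: 13.35
tool_pos: [518.3, -48.7, 39.9]
tcp_rot: [180.0, 0.3, 163.1]
ft_force: [7.8, -2.6, 1.9]
finger_gap: 30.8
grip_force: 43.8
```

Emit:
{"op": "step_arm", "data": {"rows": [[[0,0,1.5],0],[[0,0,3],0],[[0,0,4],0],[[0,0,4],0]]}}

```text
time: 13.75
tool_pos: [518.1, -48.6, 35.9]
tcp_rot: [180.0, 0.2, 163.1]
ft_force: [7.7, -2.3, 3.2]
finger_gap: 30.7
grip_force: 43.8
```

Nearly level; down until the far saddle is felt.

Emit:
{"op": "step_arm", "data": {"rows": [[[0,0,0.7],0],[[0,0,1.5],0],[[0,0,1.5],0]]}}

```text
time: 14.05
tool_pos: [518.3, -48.7, 34.6]
tcp_rot: [180.0, 0.3, 163.1]
ft_force: [6.8, -2.9, 3.5]
finger_gap: 30.7
grip_force: 43.8
```

```bash
python3 - <<'E'
from h import *
im=snapshot('wrist');s=r.sense()
print({k:np.round(s[k],2) for k in('time','tool_pos','ft_force','wrist_torque','grip_force')})
a=im[60:340,200:450];a=cv2.resize(a,None,fx=1.285,fy=1.285)[:360];b=snapshot('scene')[280:370,270:400];b=cv2.resize(b,(520,a.shape[0]),interpolation=2)
cv2.imwrite('pics/t3.png',cv2.convertScaleAbs(cv2.resize(np.hstack([a[:,:275],b]),(795,360)),alpha=1.8))
E
```

```text
{'time': np.float64(14.1), 'tool_pos': array([518.24, -48.72,  34.55]), 'ft_force': array([ 7.16, -2.08,  3.28]), 'wrist_torque': array([-0.29, -0.81,  0.01]), 'grip_force': np.float64(43.83)}
```

View pics/t3.png

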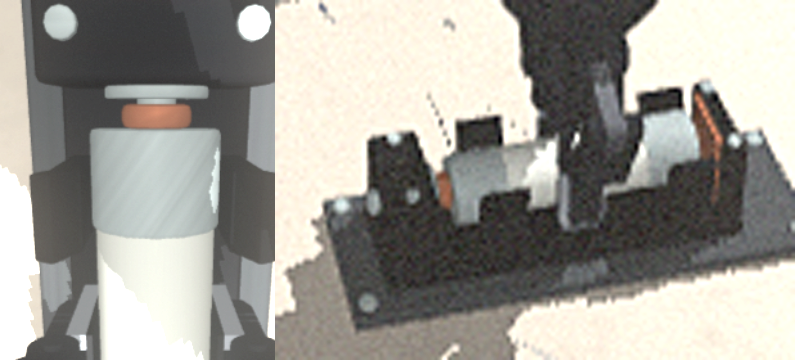

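Emit:
{"op": "step_arm", "data": {"rows": [[[0,0,0.7],0],[[0,0,1.5],0],[[0,0,1.5],0]]}}

```text
time: 14.45
tool_pos: [518.5, -48.7, 33.4]
tcp_rot: [180.0, 0.3, 163.1]
ft_force: [6.8, -2.2, 5.7]
finger_gap: 31.0
grip_force: 44.1
```

Emit:
{"op": "step_arm", "data": {"rows": [[[0,0,0.7],0],[[0,0,1.5],0],[[0,0,1.5],0]]}}

```text
time: 14.75
tool_pos: [518.8, -48.9, 32.3]
tcp_rot: [180.0, 0.3, 163.1]
ft_force: [6.3, -2.6, 9.2]
finger_gap: 30.8
grip_force: 44.5
```

Emit:
{"op": "step_arm", "data": {"rows": [[[-1,0,0.7],0],[[-2,0,1.0],0],[[-3,0,1.0],0],[[-3,0,1.0],0]]}}

```text
time: 15.15
tool_pos: [519.0, -48.9, 32.1]
tcp_rot: [-180.0, -0.1, 163.2]
ft_force: [-15.9, 3.1, 35.0]
finger_gap: 30.6
grip_force: 47.0
```

```bash
python3 - <<'E'
from h import *
s=r.sense()
print({k:np.round(s[k],2) for k in('time','tool_pos','ft_force','wrist_torque','grip_force')})
E
```

```text
{'time': np.float64(15.15), 'tool_pos': array([518.96, -48.88,  32.08]), 'ft_force': array([-15.91,   3.1 ,  35.  ]), 'wrist_torque': array([0.5 , 2.71, 0.04]), 'grip_force': np.float64(47.02)}
```

Emit:
{"op": "step_arm", "data": {"rows": [[[1,0,-1],0],[[2,0,-2],0],[[2,0,-2],0]]}}

```text
time: 15.45
tool_pos: [518.7, -48.9, 32.6]
tcp_rot: [180.0, 0.2, 163.2]
ft_force: [4.4, -1.1, 3.8]
finger_gap: 30.5
grip_force: 44.0
```

```bash
python3 - <<'E'
from h import *
im=snapshot('wrist');s=r.sense()
print({k:np.round(s[k],2) for k in('time','tool_pos','ft_force','wrist_torque','grip_force')})
a=im[60:340,200:450];a=cv2.resize(a,None,fx=1.285,fy=1.285)[:360];b=snapshot('scene')[280:370,270:400];b=cv2.resize(b,(520,a.shape[0]),interpolation=2)
cv2.imwrite('pics/t4.png',cv2.convertScaleAbs(cv2.resize(np.hstack([a[:,:275],b]),(795,360)),alpha=1.8))
E
```

```text
{'time': np.float64(15.5), 'tool_pos': array([518.78, -48.87,  32.55]), 'ft_force': array([ 5.31, -1.68,  4.83]), 'wrist_torque': array([-0.2 , -0.49, -0.  ]), 'grip_force': np.float64(44.02)}
```

View pics/t4.png

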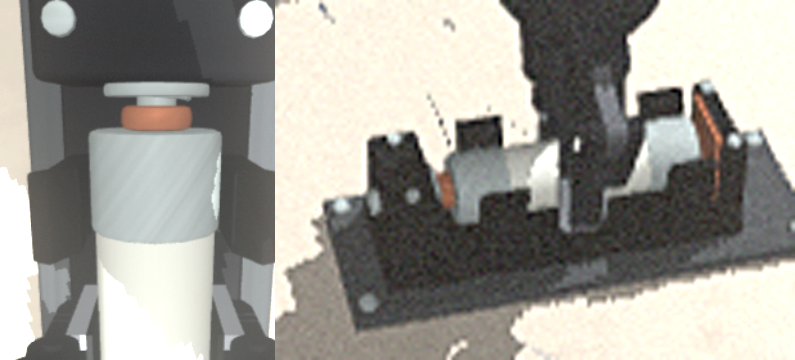

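Emit:
{"op": "step_arm", "data": {"rows": [[[0,0,0],0],[[0,0,0],0],[[0,0,0],0],[[0,0,0],0],[[0,0,0],0],[[0,0,0],0]], "fingers": 0.75}}

```text
time: 16.15
tool_pos: [516.8, -48.4, 30.6]
tcp_rot: [-180.0, -0.0, 163.2]
ft_force: [-0.3, 0.4, 0.4]
finger_gap: 64.1
grip_force: 0.0
```

Emit:
{"op": "step_arm", "data": {"rows": [[[0,0,-10],0],[[0,0,-30],0],[[0,0,-70],0],[[0,0,-120],0],[[0,0,-120],0],[[0,0,-120],0]]}}

```text
time: 16.75
tool_pos: [518.6, -48.8, 153.6]
tcp_rot: [180.0, 0.3, 163.2]
ft_force: [-0.8, -0.3, -1.2]
finger_gap: 64.1
grip_force: 0.0
```

```bash
python3 - <<'E'
from h import *
c=get_calibration('wrist');im=snapshot('wrist');s=r.sense()
print({k:np.round(s[k],2) for k in('time','tool_pos','ft_force','finger_gap','grip_force')})
import pickle;pickle.dump((s,c),open('w4.pkl','wb'))
a=im[60:440,180:460];b=snapshot('scene')[280:375,270:400];b=cv2.resize(b,(520,380),interpolation=2)
cv2.imwrite('pics/t5.png',cv2.convertScaleAbs(np.hstack([a,b]),alpha=1.8))
E
```

```text
{'time': np.float64(16.8), 'tool_pos': array([517.28, -48.53, 151.61]), 'ft_force': array([-0.24,  0.22, -0.73]), 'finger_gap': np.float64(63.91), 'grip_force': np.float64(0.0)}
```

View pics/t5.png

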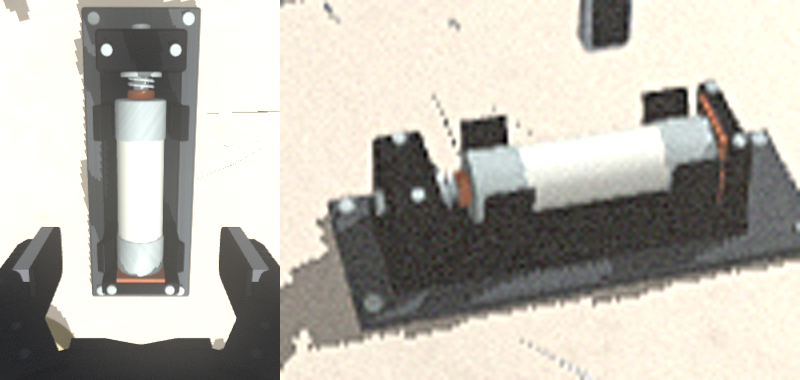

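```bash
python3 - <<'E'
from h import *
import pickle;s,c=pickle.load(open('w4.pkl','rb'))
U=np.array([np.cos(np.radians(-16.8)),np.sin(np.radians(-16.8))])
for n,u,v,z in [('nend',320,160,58),('nb',320,200,58),('fb',320,299,58),('fend',320,334,57),('stop',320,341,60)]:
    p=onz(c,u,v,z);print(n,p,((p[:2]-[519.2,-50.4])@U).round(1))
cs=get_calibration('scene');f=240/np.tan(np.radians(cs['fovy']/2));M=R.from_euler('xyz',cs['orientation'],degrees=True).as_matrix()
def proj(p):
    q=M.T@(np.array(p)-cs['eye']);return np.array([cs['cx']+f*q[0]/-q[2],cs['cy']-f*q[1]/-q[2]])
for o in(3,6):
  for dz in(0,5):
    for xx in(-60,60):
      for z in (17,-17):
        P=np.array([519.2,-50.4])+U*(xx+o); q=proj([P[0],P[1],41+z+(dz if xx>0 else 0)]); print(o,dz,xx,z,((q-[270,280])*4+[280,0]).round())
E
```

```text
nend [467.2 -32.2  58. ] -55.0
nb [490.6 -39.3  58. ] -30.6
fb [554.6 -58.7  58. ] 36.3
fend [580.2 -66.5  57. ] 63.0
stop [583.7 -67.6  60. ] 66.7
3 0 -60 17 [460. 158.]
3 0 -60 -17 [459. 211.]
3 0 60 17 [702. 118.]
3 0 60 -17 [697. 171.]
3 5 -60 17 [460. 158.]
3 5 -60 -17 [459. 211.]
3 5 60 17 [703. 111.]
3 5 60 -17 [698. 163.]
6 0 -60 17 [466. 157.]
6 0 -60 -17 [465. 210.]
6 0 60 17 [708. 117.]
6 0 60 -17 [703. 170.]
6 5 -60 17 [466. 157.]
6 5 -60 -17 [465. 210.]
6 5 60 17 [709. 110.]
6 5 60 -17 [704. 162.]
```

```bash
python3 - <<'E'
from h import *
s=r.sense();c=get_calibration('wrist');im=snapshot('wrist')
U=np.array([np.cos(np.radians(-16.8)),np.sin(np.radians(-16.8))])
for v in list(range(325,350))+list(range(145,166)): print(v,im[v,320].tolist(),im[v,300].tolist(),((onz(c,320,v,58)[:2]-[519.2,-50.4])@U).round(1))
E
```

```text
325 [147, 148, 140] [90, 92, 88] 50.9
326 [146, 149, 141] [87, 89, 85] 51.7
327 [148, 150, 142] [83, 84, 81] 52.4
328 [149, 151, 143] [83, 85, 81] 53.1
329 [150, 152, 144] [80, 82, 79] 53.8
330 [150, 152, 145] [79, 81, 78] 54.7
331 [152, 154, 146] [78, 80, 77] 55.4
332 [154, 155, 148] [79, 81, 78] 56.1
333 [153, 156, 148] [79, 81, 78] 56.9
334 [154, 156, 147] [79, 80, 78] 57.6
335 [153, 156, 148] [75, 78, 76] 58.4
336 [155, 157, 149] [63, 67, 74] 59.2
337 [156, 159, 150] [52, 58, 72] 59.9
338 [160, 162, 153] [47, 54, 70] 60.6
339 [161, 163, 154] [47, 55, 70] 61.5
340 [161, 164, 155] [48, 56, 71] 62.2
341 [161, 164, 155] [46, 54, 70] 62.9
342 [145, 148, 141] [47, 55, 70] 63.7
343 [80, 86, 93] [47, 54, 70] 64.5
344 [47, 55, 71] [48, 56, 73] 65.2
345 [54, 64, 88] [55, 66, 93] 66.0
346 [67, 84, 123] [69, 87, 127] 66.8
347 [76, 96, 142] [74, 93, 139] 67.5
348 [74, 92, 135] [69, 87, 129] 68.4
349 [52, 60, 77] [52, 58, 75] 69.1
145 [124, 125, 119] [38, 39, 39] -66.6
146 [88, 89, 85] [39, 40, 40] -65.9
147 [88, 89, 85] [38, 38, 39] -65.4
148 [88, 89, 85] [39, 41, 40] -64.8
149 [100, 102, 97] [39, 40, 40] -64.3
150 [128, 130, 123] [38, 40, 40] -63.6
151 [124, 126, 119] [37, 38, 39] -63.1
152 [101, 103, 98] [40, 41, 41] -62.5
153 [101, 102, 97] [38, 40, 40] -61.9
154 [84, 86, 85] [39, 40, 40] -61.3
155 [58, 65, 79] [39, 40, 40] -60.8
156 [52, 63, 89] [39, 40, 40] -60.2
157 [53, 66, 94] [40, 40, 41] -59.7
158 [54, 67, 96] [39, 40, 40] -59.0
159 [54, 66, 94] [37, 39, 39] -58.4
160 [52, 63, 91] [39, 39, 40] -57.9
161 [53, 64, 89] [39, 41, 40] -57.3
162 [51, 62, 86] [40, 41, 41] -56.7
163 [50, 59, 83] [50, 51, 50] -56.1
164 [50, 57, 72] [69, 70, 67] -55.5
165 [66, 68, 67] [73, 75, 72] -55.0
```

```bash
python3 -c "
from h import *
print(r.hand_in())"
```

```text
the job is handed in; nothing more can be done
None
```

The long fuse lies level in both saddles against the end stop, released, and the job was handed in at about 17 s. While I eased it toward the stop after tipping it in, the wrist force peaked at 35 N down and 16 N sideways; I believe the fuse was already level then, but if not that breaks the 20 N limit. I also viewed 11 pictures instead of 10, and I never moved near the shorter fuse or the hex fitting.

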